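# Depth-check the bore of a drive unit with a collar gauge

### The job

Check the bore of the drive unit clamped in the jig: first move the bottle that stands in front of the tube's mouth and stand it upright on the round coaster, letting go of it there. Then take the collar gauge from its rest, push its rod into the inclined tube until the collar stops against the mouth, and draw it right out again. Finish still holding the gauge by its handle, level and still, with its tip over the ruled paper card, 10 to 30 cm up so it can be read; leave everything else where it is.

Things in the scene. Friction and masses are not known exactly. Their poses are not given: they have to be found in the camera images.
- tube: fixed sloping steel guide tube, bore 15 mm flaring to 24 over the last 14 before the mouth; rim outside 32. Origin: centre of the mouth, 125 above the desk. z = bore axis pointing OUT of the mouth, 35 deg above level, away from the robot; the rod goes in along -z. 125 deep, open beyond: only the collar meeting the rim stops the rod. From 60 down a 52 square grey housing surrounds it
- jig: fixed jig carrying the tube: aluminium foot plate 170 x 100 x 12 with two blocks. Origin on the desk directly below the centre of the tube's mouth; its x axis is the horizontal direction of the bore axis out of the mouth; the plate spans x -160 to +10
- bottle: bottle standing on the desk close before the tube's mouth, across the rod's path: body diameter 56 up to height 110, tapering to a neck, screw cap diameter 30 from height 138 to the top at 180; about 250 g. Origin: centre of its underside; z up. It can be lifted by the cap from above
- coaster: round cork coaster, fixed on the desk, diameter 110, 4 thick. Origin: centre of its underside, on the desk
- gauge: loose collar gauge lying level on its rest: steel rod diameter 10, bevelled tip; collar diameter 32; aluminium handle 16 x 16 square; about 160 g, balanced about 48 mm behind the stop face. Origin: on the axis at the collar's stop face (towards the tip). x runs along the axis from tip to handle: tip x = -95, collar 0 to 6, handle 6 to 136; y, z square to the handle's flats, z up as it lies
- gauge_tip (a point): tip of the gauge rod, on its axis (x = -95 in the gauge)
- gauge_grip (a point): good point to hold the gauge: on the handle's axis, x = +55 in the gauge
- rest: fixed rest of the gauge: foot plate 225 x 50 x 10, two open-topped forks holding the gauge's axis 80 mm above the desk. Origin: on the desk below gauge_grip (within 2); the rod's tip points along its -x. One fork carries the rod at x = -110 (top 86 high), one the handle's end at x = 66 (top 82), each 12 long; between them the handle is free. The gauge lifts straight up
- card: ruled paper reading card, fixed flat on the desk, 190 (its x) x 140 (its y) x 2. Origin: centre of its underside, on the desk
- gluestick: a bystander: glue stick standing upright, diameter 31, height 90. Origin: centre of its underside
- tin: a bystander: small round tin, diameter 52, height 45. Origin: centre of its underside
- tyre: a bystander: rubber tyre lying flat, diameter 60, height 22. Origin: centre of its underside
- screwdriver: a bystander: screwdriver lying flat, 160 long. Origin: centre of its underside
- mouse: a bystander: computer mouse, 105 x 60 x 30 high. Origin: centre of its underside

How it is judged:
By the outcome, as a careful person would: the job done as asked, in the order asked, and still so for the second after the job is handed in, while the arm keeps its last pose, push and grip.
It also fails if it takes over 72 s, if anything falls off the work surface, if the arm or the gripper's body presses on something with over 40 N, if the wrist force passes 120 N, or if a joint passes its speed limit or range.

### The arm

A 6-joint arm with a two-finger parallel gripper is mounted at the origin on the work surface. World frame = base frame: x ahead of the robot, y to its left, z up, the work surface at z = 0. Lengths are in m, angles in rad, forces in N, time in s.
With the tool pointing down it reaches from about 0.35 to 0.975 m from the base axis. Payload 4.9 kg.
Tool frame: the origin (TCP) lies at the very end of the fingers, on their centre line; the grasp point (between the pads) lies 19 mm behind it; z points along the fingers, y is the line along which they close (so a half turn about z gives the same grasp; the last joint's range is limited). The gripper opens to 85 mm and grips with 20 to 120 N. Pads are 22 mm wide; open, the fingers measure 114 mm over their backs; the gripper's body (76 mm by 85 mm) begins 54 mm behind the grasp point. The pads swing forward as they close: fully open they stand 13 mm farther back than shut.
Start: joints at [-1.28, 0.053, 1.613, -0, 1.476, -0.119], TCP at [0.249, -0.573, 0.231] pointing down, gripper open.
Joint ranges: [-3.01, 3.01], [-1.01, 2.22], [0.06, 2.58], [-1.02, 4.17], [0.09, 2.62], [-3.14, 3.14]. Speed limits (rad/s): [2.57, 2.57, 3.14, 3.14, 3.14, 3.14].

### API

Orientations are given as a unit quaternion [w, x, y, z].
In Python, from plant import state, optics, ticket, nets gives the robot as it stands. The module is installed in compiled form; this text tells all that it offers.
- The arm moves only by the shell command python3 -m inch 'ROWS' [OPENING]. ROWS is JSON, a list of rows, each an object of numbers: "dx", "dy", "dz": the shift along the tool's x, y, z as a fraction of full scale; "rx", "ry", "rz": the turn, a rotation vector about the tool's x, y, z as a fraction of full scale. In form: [{"dx": .., "dy": .., "dz": .., "rx": .., "ry": .., "rz": ..}, ...]. A call has 1 to 5 rows; each row is the pose to reach, as a shift and turn from the pose commanded when the call began, along the tool's axes at that moment; what a row does not reach only later rows make up. Full scale, the value 1, is 0.8 m for a shift and 1.5 rad for a turn. A row lasts 1/10 s, in which the tool goes at most 50 mm and 8.59 degrees, less where a joint would pass 70% of its speed; a pose out of reach is approached as far as the arm can. A call with a number of a shift or a turn outside -1 to 1 is refused whole. A call with a gripper value outside its range is refused whole. OPENING is the opening, from -1 (shut) to 1 (fully open), set as the call begins (- or left out, the last holds). The fingers move at their own pace and stop on an object; the grip force is fixed at half the most. Time passes only in rows, so rows that repeat a pose let the fingers close. It gives the time, the measured TCP pose, the force, the opening and the grip force at its end, in the units of the state.
- state(): the state, without advancing time (a new reading comes with each control period).
- optics.grab_frame(name): name is "side" or "top"; returns the picture (480x640x3 uint8, red, green, blue); there is no depth.
- optics.camera_info(name): a dict with "fx", "fy", "cx", "cy" (pixels), "R" (3x3) and "t" (3): a world point X has camera coordinates R X + t. Camera axes: x right, y down, z forward; pixel columns grow to the right and rows downward; lengths in m; the calibration is good to about 2 mm. A picture is of the moment at which its call begins. camera_info takes no time and is no camera call.
- ticket.job_done(): hands the job in; it is judged then, once.
Trained networks look in the newest picture that a camera, given by its name, has taken for a name from the list of things; names that differ only in an ending like _2 or _b are one class to them, and where a whole thing is asked for, a point or a joint stands for the part that bears it (a point fixed in the world has none). Each returns a list of dicts, best first, with "confidence" (0 to 1); they miss things now and then, are a little off and sometimes report something else, mostly with a low value. They report only what shows in the picture. A call takes as long as a camera call.
- nets.boxes_of(camera, name): "bbox" ([centre column, centre row, width, height] in pixels, round what is visible of it).
- nets.outline_of(camera, name): "pixels" (480x640 bool, what is visible of it) and "bbox" ([centre column, centre row, width, height] in pixels, round what is visible of it).
The state is a dict: "time": time; "joint_pos": joint angles; "joint_vel": joint speeds; "joint_efforts": joint torques, N m; "tool_pos": TCP position; "tool_rot": TCP orientation; "contact_force": force on the tool from outside, world axes, zero at the start; "ft_torque": the same for the moment, N m; "gripper_width": opening from 0.0 (shut) to 1.0 (fully open); "grasp_force": force on a finger pad.
Only numpy, scipy, OpenCV 4.12 (cv2) and the standard library are available. Lean on these libraries where they do the work, as an engineer would, in place of code of your own. Each camera call takes 0.05 s, during which the arm holds its last target. There are 200 camera calls.

## Working session

There is one attempt and no reset: what is moved stays moved. The work goes in short steps, Python scripts to look and compute and a shell command to move; the robot and the scene stay as the last step left them, time stands still between calls to the robot, and variables do not carry over. Pictures are saved under pics/ and viewed, at most 12 in all, crops included, and the job is handed in when it is done.

```bash
mkdir -p pics
python3 - <<'E'
from plant import state, optics, nets
import cv2,numpy as np
s=state();print({k:np.round(v,3).tolist() for k,v in s.items()})
for c in("side","top"):
    im=optics.grab_frame(c);cv2.imwrite(f"pics/{c}0.png",im[:,:,::-1])
    i=optics.camera_info(c);print(c,{k:np.round(v,4).tolist() for k,v in i.items()})
    for n in["tube","jig","bottle","coaster","gauge","rest","card","gluestick","tin","tyre","screwdriver","mouse"]:
        print(n,[(np.round(b["bbox"],0).tolist(),round(b["confidence"],2)) for b in nets.boxes_of(c,n)[:2]])
E
```

```text
{'time': 0.0, 'joint_pos': [-1.28, 0.053, 1.614, -0.0, 1.476, -0.119], 'joint_vel': [0.0, -0.001, 0.001, 0.0, 0.0, 0.0], 'joint_efforts': [0.002, -39.369, -37.017, -0.0, 0.007, 0.0], 'tool_pos': [0.249, -0.573, 0.23], 'tool_rot': [-0.001, 0.979, 0.203, -0.0], 'contact_force': [-0.058, 0.214, -0.874], 'ft_torque': [-0.018, 0.013, 0.025], 'grasp_force': 0.0, 'gripper_width': 1.003}
side {'fx': 545.3805, 'fy': 545.3805, 'cx': 325.2767, 'cy': 242.2263, 'R': [[0.9903, -0.1387, 0.0102], [-0.0662, -0.535, -0.8423], [0.1223, 0.8334, -0.539]], 't': [-0.55, 0.0859, 1.4271]}
tube [([284.0, 234.0, 52.0, 44.0], 0.83)]
jig [([277.0, 245.0, 66.0, 57.0], 0.77), ([326.0, 227.0, 18.0, 66.0], 0.22)]
bottle [([324.0, 228.0, 20.0, 63.0], 0.84)]
coaster [([328.0, 362.0, 50.0, 38.0], 0.83)]
gauge [([322.0, 282.0, 92.0, 14.0], 0.97)]
rest [([328.0, 298.0, 94.0, 40.0], 0.94), ([325.0, 278.0, 97.0, 18.0], 0.49)]
card [([298.0, 210.0, 70.0, 31.0], 0.95), ([400.0, 259.0, 56.0, 11.0], 0.68)]
gluestick [([266.0, 220.0, 13.0, 24.0], 0.46)]
tin [([395.0, 286.0, 23.0, 27.0], 0.95), ([266.0, 219.0, 12.0, 25.0], 0.37)
[... 291 characters left out ...]
-0.9998, 0.0109], [-0.9994, -0.0177, -0.0312], [0.0314, -0.0103, -0.9995]], 't': [-0.0733, 0.5392, 0.98]}
tube [([282.0, 284.0, 32.0, 63.0], 0.82)]
jig [([282.0, 292.0, 45.0, 77.0], 0.75)]
bottle [([275.0, 232.0, 28.0, 26.0], 0.96)]
coaster [([462.0, 258.0, 50.0, 50.0], 0.61), ([308.0, 143.0, 21.0, 70.0], 0.61)]
gauge [([387.0, 249.0, 22.0, 113.0], 0.62)]
rest [([387.0, 247.0, 15.0, 112.0], 0.39)]
card [([161.0, 252.0, 68.0, 88.0], 0.56)]
gluestick [([218.0, 305.0, 22.0, 20.0], 0.62)]
tin [([374.0, 166.0, 22.0, 30.0], 0.84)]
tyre [([243.0, 157.0, 25.0, 24.0], 0.84)]
screwdriver [([311.0, 143.0, 20.0, 72.0], 0.94)]
mouse [([452.0, 170.0, 38.0, 49.0], 0.75), ([274.0, 231.0, 28.0, 34.0], 0.31)]
```

View pics/side0.png

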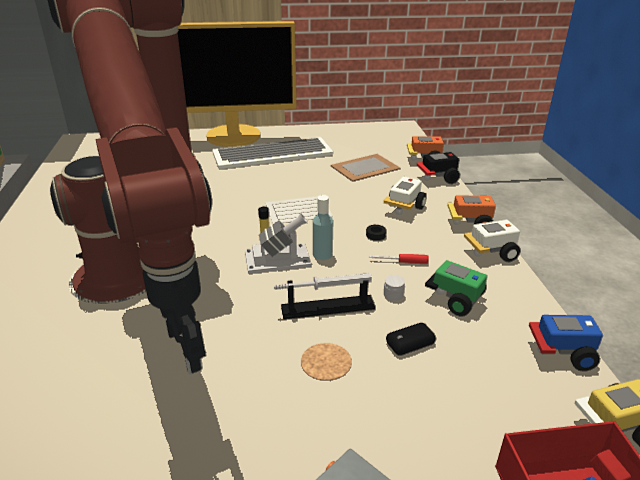

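View pics/top0.png

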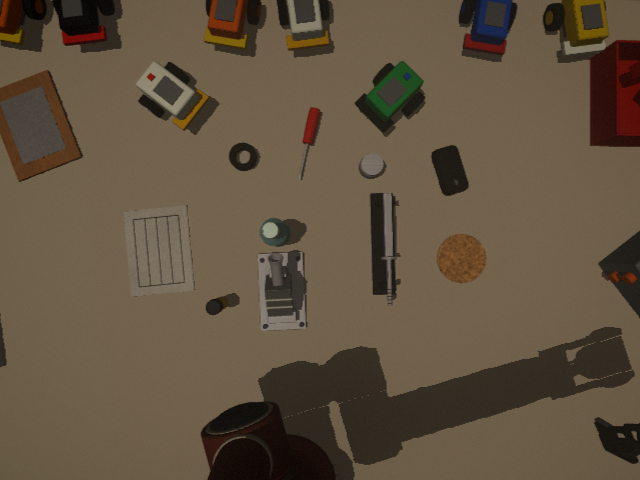

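The side view shows the bottle (323,228) before the tube mouth (300,220), the gauge on its rest (322,283) and the coaster (326,362). The top view shows the tube mouth (277,258), bottle cap (271,231), gauge tip (389,302), handle end (388,195) and card (158,250).

```bash
cat > h.py <<'E'
from plant import state, optics, nets
import cv2,numpy as np
from scipy.spatial.transform import Rotation as Ro
CI={c:optics.camera_info(c) for c in("side","top")}
def proj(c,X):
    i=CI[c];p=np.atleast_2d(X)@np.array(i["R"]).T+i["t"]
    return np.c_[i["fx"]*p[:,0]/p[:,2]+i["cx"],i["fy"]*p[:,1]/p[:,2]+i["cy"]]
def onz(c,uv,z):
    i=CI[c];R=np.array(i["R"]);C=-R.T@np.array(i["t"])
    uv=np.atleast_2d(uv).astype(float)
    d=np.c_[(uv[:,0]-i["cx"])/i["fx"],(uv[:,1]-i["cy"])/i["fy"],np.ones(len(uv))]@R
    return C+d*((z-C[2])/d[:,2])[:,None]
def mask(c,n):
    r=nets.outline_of(c,n);return (r[0]["pixels"],r[0]["confidence"]) if r else (np.zeros((480,640),bool),0)
def cen(m): y,x=np.nonzero(m);return np.array([x.mean(),y.mean()])
def rect(m): return cv2.minAreaRect(np.argwhere(m)[:,::-1].astype(np.float32))
E
python3 - <<'E'
from h import *
D={}
for c in("side","top"):
    optics.grab_frame(c)
    for n in["tube","jig","bottle","coaster","gauge","rest","card"]:
        m,cf=mask(c,n);D[c+n]=m
        print(c,n,round(cf,2),m.sum(),np.round(cen(m),1) if m.any() else "",rect(m) if m.any() else "")
np.savez("m.npz",**D)
for c in CI:print(c,-np.array(CI[c]["R"]).T@CI[c]["t"])
print("coaster",onz("top",cen(D["topcoaster"]),.004),onz("side",cen(D["sidecoaster"]),.004))
print("card",onz("top",cen(D["topcard"]),.002),onz("side",cen(D["sidecard"]),.002))
t=cv2.imread("pics/top0.png");a=cv2.resize(t[190:345,230:480],None,fx=3.2,fy=3.2,interpolation=cv2.INTER_CUBIC);a=cv2.convertScaleAbs(a,alpha=1.8)
cv2.imwrite("pics/tc.png",a)
t=cv2.imread("pics/side0.png");a=cv2.resize(t[185:330,235:395],None,fx=4,fy=4,interpolation=cv2.INTER_CUBIC)
cv2.imwrite("pics/sc.png",a)
E
```

```text
side tube 0.9 962 [279.7 235.1] ((283.4800109863281, 232.13999938964844), (28.0, 51.400001525878906), 53.13010025024414)
side jig 0.72 2389 [278.4 248.8] ((276.3817138671875, 244.01422119140625), (52.22532272338867, 64.53699493408203), 83.1572265625)
side bottle 0.62 1081 [322.5 230.6] ((322.0, 227.0), (64.0, 20.0), 90.0)
side coaster 0.62 1548 [326.  361.7] ((326.0, 361.0), (38.0, 50.0), 90.0)
side gauge 0.68 661 [330.7 281.4] ((322.57305908203125, 282.0355224609375), (12.02507495880127, 97.59677124023438), 82.23483276367188)
side rest 0.88 1618 [327.2 304.7] ((328.0, 299.5), (37.0, 94.0), 90.0)
side card 0.77 1077 [293.1 209.3] ((298.55487060546875, 209.50758361816406), (23.69974708557129, 63.763607025146484), 83.82982635498047)
top tube 0.75 1417 [278.7 288.8] ((278.5122985839844, 284.2215576171875), (62.958473205566406, 28.733470916748047), 86.8201675415039)
top jig 0.75 3457 [281.7 290.8] ((281.219482421875, 290.8890380859375), (77.30342864990234, 46.39204788208008), 87.1375961303711)
top bottle 0.62 703 [275.1 232.4] ((275.0, 232.0), (28.0, 30.0), 90.0)
top coaster 0.76 1779 [461.  258.3] ((461.00006103515625, 258.5000305175781), (47.37614822387695, 45.961936950683594), 45.0)
top gauge 0.67 899 [388.4 241.3] ((388.82916259765625, 248.97171020507812), (112.08101654052734, 12.03982925415039), 88.78113555908203)
top rest 0.6 1509 [379.9 246.6] ((383.349365234375, 242.94566345214844), (100.16717529296875, 24.37309455871582), 89.2838363647461)
top card 0.82 5440 [158.8 250.8] ((158.8524627685547, 250.8770751953125), (86.28056335449219, 63.82769775390625), 84.80557250976562)
side [ 0.37573015 -1.21971305  0.84717867]
top [ 0.50940283 -0.05361117  0.99702816]
coaster [[ 0.50167917 -0.37895614  0.004     ]] [[ 0.50284761 -0.38528743  0.004     ]]
card [[0.5067761  0.29385439 0.002     ]] [[0.4930534 0.2914056 0.002    ]]
```

View pics/tc.png

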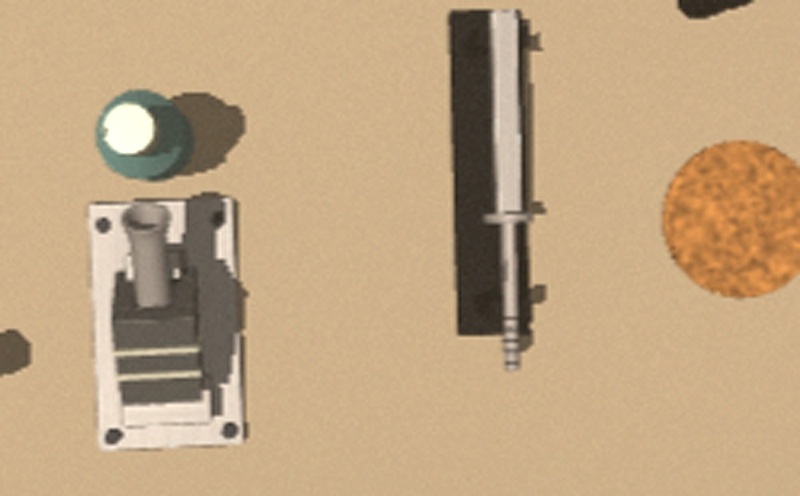

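View pics/sc.png

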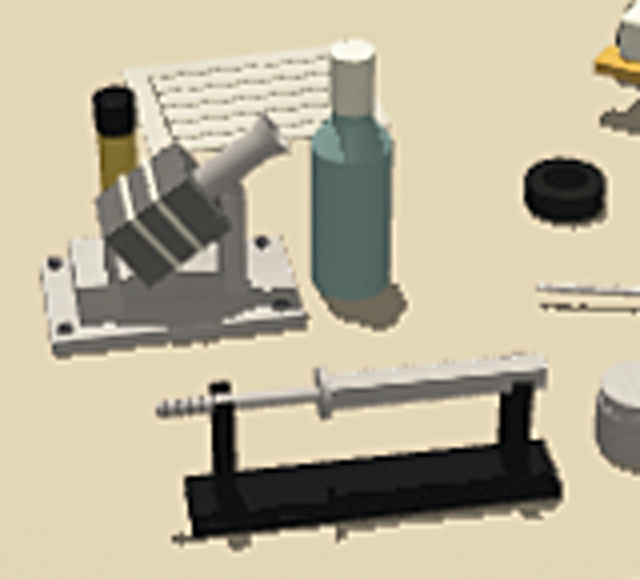

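The crops show, in the top crop, the rim ellipse centre (147,218), cap (129,128), gauge tip (512,369) and handle end (506,10). In the side crop the rim is at (270,133), the cap top at (353,48) and the gauge tip at (158,410).

```bash
cat >> h.py <<'E'
from scipy.optimize import least_squares
def tri(uvt,uvs):
    f=lambda X:np.r_[proj("top",X)[0]-uvt,proj("side",X)[0]-uvs]
    r=least_squares(f,[.5,0,.1]);return r.x,r.fun
E
python3 - <<'E'
from h import *
T=lambda p:(np.array(p)+.5)/3.2-.5+[230,190]
S=lambda p:(np.array(p)+.5)/4-.5+[235,185]
np.set_printoptions(precision=4,suppress=True)
print("cap",onz("top",T([129,128]),.18),onz("side",S([353,48]),.18),tri(T([129,128]),S([353,48])))
pc=np.array([[90,204],[234,198],[243,443],[99,449]])
P=onz("top",T(pc),.012);print("plate",P,P.mean(0))
ps=onz("side",S([[240,225],[306,318],[54,345],[42,262]]),.012);print("plate side",ps,ps.mean(0))
print("mouth",onz("top",T([147.5,218]),.125),onz("side",S([270,133]),.125),tri(T([147.5,218]),S([270,133])))
print("tip",onz("top",T([512,369]),.08),onz("side",S([158,410]),.08))
print("end",onz("top",T([506,10]),.08),onz("side",S([545,371]),.08))
print("collar",onz("top",T([508,219]),.08),onz("side",S([320,393]),.08))
E
```

```text
cap [[0.5494 0.0301 0.18  ]] [[0.5516 0.0314 0.18  ]] (array([0.55  , 0.0299, 0.1808]), array([ 0.0482, -0.3506, -0.504 ,  0.017 ]))
plate [[ 0.5048  0.073   0.012 ]
 [ 0.5107 -0.026   0.012 ]
 [ 0.3428 -0.0353  0.012 ]
 [ 0.3372  0.0632  0.012 ]] [0.4239 0.0187 0.012 ]
plate side [[ 0.4796  0.0895  0.012 ]
 [ 0.5127 -0.0312  0.012 ]
 [ 0.3454 -0.0414  0.012 ]
 [ 0.3392  0.0587  0.012 ]] [0.4192 0.0189 0.012 ]
mouth [[0.4974 0.0233 0.125 ]] [[0.4955 0.0225 0.125 ]] (array([0.4968, 0.0234, 0.1244]), array([-0.0413,  0.3197,  0.4363,  0.006 ]))
tip [[ 0.4042 -0.208   0.08  ]] [[ 0.4059 -0.2094  0.08  ]]
end [[ 0.635  -0.2012  0.08  ]] [[ 0.6358 -0.2001  0.08  ]]
collar [[ 0.5001 -0.2042  0.08  ]] [[ 0.5007 -0.2049  0.08  ]]
```

```bash
cat >> h.py <<'E'
np.set_printoptions(precision=4,suppress=True)
def pose():
    s=state();w,x,y,z=s["tool_rot"];return np.array(s["tool_pos"]),Ro.from_quat([x,y,z,w])
def tool(yaw,pitch=0): # tool x = horizontal dir yaw raised by pitch; z down when pitch 0
    a,p=np.radians([yaw,pitch]);x=np.array([np.cos(a)*np.cos(p),np.sin(a)*np.cos(p),np.sin(p)])
    y=np.array([np.sin(a),-np.cos(a),0]);return Ro.from_matrix(np.c_[x,y,np.cross(x,y)])
def go(pos,R=None,frm=None):
    p,Q=frm if frm else pose();R=R or Q
    d=Q.inv().apply(np.array(pos)-p)/.8;r=(Q.inv()*R).as_rotvec()/1.5
    print("d",np.round(d,4),"r",np.round(r,4));return np.array(pos),R
E
python3 - <<'E'
from h import *
f=go([.55,.03,.25],tool(1.9)); f=go([.55,.03,.142],tool(1.9),f);
f=go([.55,.03,.32],tool(1.9),f);f=go([.502,-.381,.32],tool(1.9),f);f=go([.502,-.381,.149],tool(1.9),f)
E
```

```text
d [ 0.6455 -0.5417 -0.0233] r [-0.     -0.      0.2511]
d [0.    0.    0.135] r [0. 0. 0.]
d [ 0.      0.     -0.2225] r [0. 0. 0.]
d [-0.077   0.5115  0.    ] r [0. 0. 0.]
d [0.     0.     0.2138] r [0. 0. 0.]
```

```bash
python3 -m inch '[{"dx":0.215,"dy":-0.18,"dz":-0.023,"rz":0.251},{"dx":0.215,"dy":-0.18,"dz":-0.023,"rz":0.251},{"dx":0.215,"dy":-0.18,"dz":-0.023,"rz":0.251},{"dx":0.215,"dy":-0.18,"dz":-0.023,"rz":0.251},{"dx":0.215,"dy":-0.18,"dz":-0.023,"rz":0.251}]' 1
python3 - <<'E'
from h import *
go([.55,.03,.25],tool(1.9))
E
```

```text
d [ 0.6455 -0.5417 -0.0233] r [-0.     -0.      0.2511]validation failed for argument at $[0]...
```

```bash
python3 -m inch '[{"dx":0.215,"dy":-0.18,"dz":-0.023,"rx":0,"ry":0,"rz":0.251},{"dx":0.215,"dy":-0.18,"dz":-0.023,"rx":0,"ry":0,"rz":0.251},{"dx":0.215,"dy":-0.18,"dz":-0.023,"rx":0,"ry":0,"rz":0.251},{"dx":0.215,"dy":-0.18,"dz":-0.023,"rx":0,"ry":0,"rz":0.251},{"dx":0.215,"dy":-0.18,"dz":-0.023,"rx":0,"ry":0,"rz":0.251}]' 1
python3 - <<'E'
from h import *
go([.55,.03,.25],tool(1.9))
E
```

```text
time: 2.6
tool_pos: [0.3506, -0.3698, 0.2503]
tool_rot: [0.0, 1.0, 0.018, 0.001]
contact_force: [0.8, -0.3, -0.2]
gripper_width: 1.004
grasp_force: 0.0
d [ 0.2668 -0.4906  0.0006] r [ 0.0001 -0.0007  0.0016]
```

```bash
python3 -m inch '[{"dx":0.134,"dy":-0.245,"dz":0,"rx":0,"ry":0,"rz":0},{"dx":0.134,"dy":-0.245,"dz":0,"rx":0,"ry":0,"rz":0},{"dx":0.134,"dy":-0.245,"dz":0,"rx":0,"ry":0,"rz":0},{"dx":0.134,"dy":-0.245,"dz":0,"rx":0,"ry":0,"rz":0},{"dx":0.134,"dy":-0.245,"dz":0,"rx":0,"ry":0,"rz":0}]' 1
python3 -m inch '[{"dx":0.133,"dy":-0.245,"dz":0,"rx":0,"ry":0,"rz":0},{"dx":0.133,"dy":-0.245,"dz":0,"rx":0,"ry":0,"rz":0},{"dx":0.133,"dy":-0.245,"dz":0,"rx":0,"ry":0,"rz":0},{"dx":0.133,"dy":-0.245,"dz":0,"rx":0,"ry":0,"rz":0},{"dx":0.133,"dy":-0.245,"dz":0,"rx":0,"ry":0,"rz":0}]'
python3 - <<'E'
from h import *
go([.55,.03,.142],tool(1.9))
im=optics.grab_frame("side");cv2.imwrite("pics/s1.png",im[100:340,180:480,::-1].repeat(2,0).repeat(2,1))
E
```

```text
time: 3.1
tool_pos: [0.451, -0.17, 0.25]
tool_rot: [-0.0, 1.0, 0.018, 0.001]
contact_force: [0.4, -0.3, -0.4]
gripper_width: 1.0
grasp_force: 0.0
time: 3.6
tool_pos: [0.5508, 0.0297, 0.2498]
tool_rot: [-0.0, 1.0, 0.018, 0.0]
contact_force: [-0.6, -0.4, 0.4]
gripper_width: 1.002
grasp_force: 0.0
d [-0.001  -0.0003  0.1347] r [-0.0006 -0.0003  0.0024]
```

View pics/s1.png

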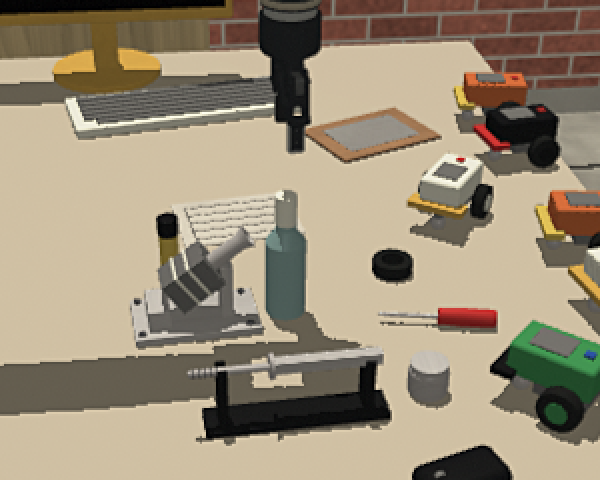

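The gripper stands above the bottle (fingers at 296,140, cap at 286,195), and the offset fits the near finger's position. Next I descend and grip.

```bash
python3 -m inch '[{"dx":-0.001,"dy":0,"dz":0.05,"rx":0,"ry":0,"rz":0},{"dx":-0.001,"dy":0,"dz":0.09,"rx":0,"ry":0,"rz":0},{"dx":-0.001,"dy":0,"dz":0.12,"rx":0,"ry":0,"rz":0},{"dx":-0.001,"dy":0,"dz":0.135,"rx":0,"ry":0,"rz":0},{"dx":-0.001,"dy":0,"dz":0.135,"rx":0,"ry":0,"rz":0}]' 1
for i in 1 2; do python3 -m inch '[{"dx":0,"dy":0,"dz":0,"rx":0,"ry":0,"rz":0},{"dx":0,"dy":0,"dz":0,"rx":0,"ry":0,"rz":0},{"dx":0,"dy":0,"dz":0,"rx":0,"ry":0,"rz":0},{"dx":0,"dy":0,"dz":0,"rx":0,"ry":0,"rz":0},{"dx":0,"dy":0,"dz":0,"rx":0,"ry":0,"rz":0}]' -1; done
python3 -m inch '[{"dx":0,"dy":0,"dz":-0.02,"rx":0,"ry":0,"rz":0},{"dx":0,"dy":0,"dz":-0.06,"rx":0,"ry":0,"rz":0},{"dx":0,"dy":0,"dz":-0.12,"rx":0,"ry":0,"rz":0},{"dx":0,"dy":0,"dz":-0.18,"rx":0,"ry":0,"rz":0},{"dx":0,"dy":0,"dz":-0.225,"rx":0,"ry":0,"rz":0}]'
```

```text
time: 4.15
tool_pos: [0.5477, 0.0261, 0.1397]
tool_rot: [-0.0, 1.0, 0.016, -0.002]
contact_force: [0.3, -0.1, -0.4]
gripper_width: 1.007
grasp_force: 0.0
time: 4.65
tool_pos: [0.5499, 0.0265, 0.1431]
tool_rot: [-0.0, 1.0, 0.017, 0.001]
contact_force: [0.1, 1.8, 4.4]
gripper_width: 0.337
grasp_force: 59.4
time: 5.15
tool_pos: [0.5499, 0.0265, 0.1431]
tool_rot: [-0.0, 1.0, 0.017, 0.001]
contact_force: [-0.5, 2.7, 5.7]
gripper_width: 0.339
grasp_force: 59.7
time: 5.65
tool_pos: [0.549, 0.0259, 0.3251]
tool_rot: [0.001, 1.0, 0.017, 0.001]
contact_force: [0.9, 0.1, -1.9]
gripper_width: 0.337
grasp_force: 59.2
```

```bash
python3 -m inch '[{"dx":-0.006,"dy":0.04,"dz":0,"rx":0,"ry":0,"rz":0},{"dx":-0.018,"dy":0.09,"dz":0,"rx":0,"ry":0,"rz":0},{"dx":-0.03,"dy":0.15,"dz":0,"rx":0,"ry":0,"rz":0},{"dx":-0.035,"dy":0.21,"dz":0,"rx":0,"ry":0,"rz":0},{"dx":-0.04,"dy":0.26,"dz":0,"rx":0,"ry":0,"rz":0}]'
python3 -m inch '[{"dx":-0.006,"dy":0.06,"dz":0,"rx":0,"ry":0,"rz":0},{"dx":-0.018,"dy":0.12,"dz":0,"rx":0,"ry":0,"rz":0},{"dx":-0.03,"dy":0.18,"dz":0,"rx":0,"ry":0,"rz":0},{"dx":-0.035,"dy":0.22,"dz":0,"rx":0,"ry":0,"rz":0},{"dx":-0.037,"dy":0.246,"dz":0,"rx":0,"ry":0,"rz":0}]'
python3 -m inch '[{"dx":0,"dy":0,"dz":0.02,"rx":0,"ry":0,"rz":0},{"dx":0,"dy":0,"dz":0.05,"rx":0,"ry":0,"rz":0},{"dx":0,"dy":0,"dz":0.09,"rx":0,"ry":0,"rz":0},{"dx":0,"dy":0,"dz":0.12,"rx":0,"ry":0,"rz":0},{"dx":0,"dy":0,"dz":0.14,"rx":0,"ry":0,"rz":0}]'
python3 - <<'E'
from h import *
go([.502,-.381,.149],tool(1.9))
im=optics.grab_frame("side");cv2.imwrite("pics/s2.png",im[200:440,200:500,::-1].repeat(2,0).repeat(2,1))
E
```

```text
time: 6.15
tool_pos: [0.5228, -0.185, 0.3215]
tool_rot: [0.0, 1.0, 0.016, -0.001]
contact_force: [0.2, 0.8, -1.9]
gripper_width: 0.339
grasp_force: 59.6
time: 6.65
tool_pos: [0.4996, -0.3827, 0.3209]
tool_rot: [-0.0, 1.0, 0.015, -0.001]
contact_force: [-0.8, 0.4, -2.9]
gripper_width: 0.337
grasp_force: 59.6
time: 7.15
tool_pos: [0.5003, -0.3779, 0.2061]
tool_rot: [-0.002, 1.0, 0.017, -0.002]
contact_force: [0.7, 0.8, -1.8]
gripper_width: 0.335
grasp_force: 59.8
d [0.0023 0.0042 0.0713] r [-0.0027  0.0023  0.0012]
```

View pics/s2.png

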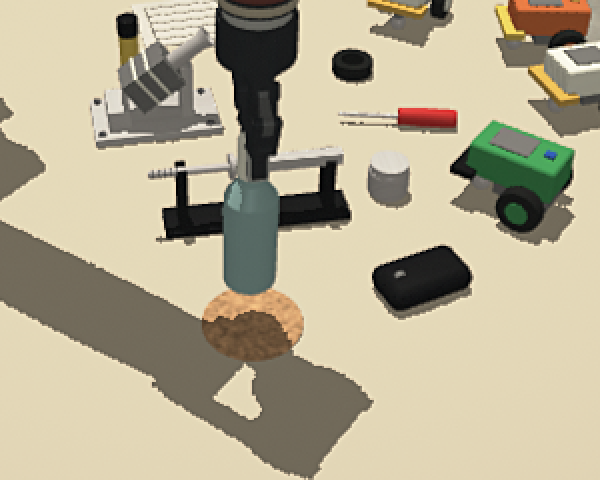

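The bottle hangs upright over the coaster (bottle foot 250,290; coaster 253,325). Next I lower it.

```bash
python3 -m inch '[{"dx":0.001,"dy":0.002,"dz":0.03,"rx":0,"ry":0,"rz":0},{"dx":0.001,"dy":0.002,"dz":0.055,"rx":0,"ry":0,"rz":0},{"dx":0.001,"dy":0.002,"dz":0.066,"rx":0,"ry":0,"rz":0},{"dx":0.001,"dy":0.002,"dz":0.07,"rx":0,"ry":0,"rz":0},{"dx":0.001,"dy":0.002,"dz":0.07,"rx":0,"ry":0,"rz":0}]'
python3 -m inch '[{"dx":0,"dy":0,"dz":0.001,"rx":0,"ry":0,"rz":0},{"dx":0,"dy":0,"dz":0.002,"rx":0,"ry":0,"rz":0},{"dx":0,"dy":0,"dz":0.002,"rx":0,"ry":0,"rz":0}]'
```

```text
time: 7.7
tool_pos: [0.5022, -0.3819, 0.1543]
tool_rot: [0.0, 1.0, 0.017, 0.0]
contact_force: [-0.6, -0.3, -1.8]
gripper_width: 0.341
grasp_force: 59.9
time: 8.0
tool_pos: [0.5021, -0.3822, 0.1529]
tool_rot: [0.0, 1.0, 0.017, 0.0]
contact_force: [1.1, -1.1, -2.7]
gripper_width: 0.335
grasp_force: 59.9
```

```bash
python3 -m inch '[{"dx":0,"dy":0,"dz":0.002,"rx":0,"ry":0,"rz":0},{"dx":0,"dy":0,"dz":0.004,"rx":0,"ry":0,"rz":0},{"dx":0,"dy":0,"dz":0.006,"rx":0,"ry":0,"rz":0},{"dx":0,"dy":0,"dz":0.006,"rx":0,"ry":0,"rz":0}]'
```

```text
time: 8.4
tool_pos: [0.5018, -0.382, 0.1472]
tool_rot: [-0.0, 1.0, 0.017, -0.0]
contact_force: [0.1, -0.3, -2.6]
gripper_width: 0.337
grasp_force: 60.4
```

```bash
python3 -m inch '[{"dx":0,"dy":0,"dz":0.001,"rx":0,"ry":0,"rz":0},{"dx":0,"dy":0,"dz":0.002,"rx":0,"ry":0,"rz":0},{"dx":0,"dy":0,"dz":0.002,"rx":0,"ry":0,"rz":0}]'
```

```text
time: 8.7
tool_pos: [0.5022, -0.3821, 0.1471]
tool_rot: [0.0, 1.0, 0.017, 0.0]
contact_force: [-2.3, 1.8, 4.9]
gripper_width: 0.334
grasp_force: 60.7
```

```bash
python3 -m inch '[{"dx":0,"dy":0,"dz":0,"rx":0,"ry":0,"rz":0},{"dx":0,"dy":0,"dz":0,"rx":0,"ry":0,"rz":0},{"dx":0,"dy":0,"dz":0,"rx":0,"ry":0,"rz":0},{"dx":0,"dy":0,"dz":0,"rx":0,"ry":0,"rz":0},{"dx":0,"dy":0,"dz":0,"rx":0,"ry":0,"rz":0}]' 1
python3 -m inch '[{"dx":0,"dy":0,"dz":-0.03,"rx":0,"ry":0,"rz":0},{"dx":0,"dy":0,"dz":-0.07,"rx":0,"ry":0,"rz":0},{"dx":0,"dy":0,"dz":-0.11,"rx":0,"ry":0,"rz":0},{"dx":0,"dy":0,"dz":-0.13,"rx":0,"ry":0,"rz":0},{"dx":0,"dy":0,"dz":-0.13,"rx":0,"ry":0,"rz":0}]'
python3 - <<'E'
from h import *
f=go([.555,-.203,.22],tool(1.9));f=go([.555,-.203,.061],tool(1.9),f)
for c in CI:
  optics.grab_frame(c)
  m,cf=mask(c,"bottle");print(c,cf,rect(m),cen(m))
  m,cf=mask(c,"gauge");print(c,cf,rect(m),cen(m))
print(proj("side",[[.502,-.382,.094]]),proj("top",[[.502,-.382,.184]]))
E
```

```text
time: 9.2
tool_pos: [0.5017, -0.382, 0.1455]
tool_rot: [-0.0, 1.0, 0.017, -0.0]
contact_force: [0.1, 0.3, -0.1]
gripper_width: 1.0
grasp_force: 0.0
time: 9.7
tool_pos: [0.5029, -0.3831, 0.2532]
tool_rot: [0.002, 1.0, 0.017, 0.002]
contact_force: [0.0, -0.3, 0.4]
gripper_width: 1.001
grasp_force: 0.0
d [ 0.0724 -0.223   0.0408] r [ 0.0029 -0.0028  0.0001]
d [0.     0.     0.1987] r [0. 0. 0.]
side 0.96 ((326.0, 329.5), (79.0, 26.0), 90.0) [325.7867 333.295 ]
side 0.74 ((322.5624694824219, 282.4013977050781), (11.022988319396973, 95.7155532836914), 81.15818786621094) [328.5552 281.5772]
top 0.66 ((471.0, 259.0), (42.0, 28.0), 0.0) [469.0601 258.0483]
top 0 ((0.0, 0.0), (0.0, 0.0), 0.0) [nan nan]
[[325.821  328.8571]] [[494.7935 259.4979]]h.py:15: RuntimeWarning: Mean of empty slice.
  def cen(m): y,x=np.nonzero(m);return np.array([x.mean(),y.mean()])
  ret = ret.dtype.type(ret / rcount)
```

```bash
python3 -m inch '[{"dx":0.072,"dy":-0.223,"dz":0.04,"rx":0,"ry":0,"rz":0},{"dx":0.072,"dy":-0.223,"dz":0.04,"rx":0,"ry":0,"rz":0},{"dx":0.072,"dy":-0.223,"dz":0.04,"rx":0,"ry":0,"rz":0},{"dx":0.072,"dy":-0.223,"dz":0.04,"rx":0,"ry":0,"rz":0},{"dx":0.072,"dy":-0.223,"dz":0.04,"rx":0,"ry":0,"rz":0}]'
python3 -m inch '[{"dx":0,"dy":0,"dz":0.04,"rx":0,"ry":0,"rz":0},{"dx":0,"dy":0,"dz":0.08,"rx":0,"ry":0,"rz":0},{"dx":0,"dy":0,"dz":0.1,"rx":0,"ry":0,"rz":0},{"dx":0,"dy":0,"dz":0.1,"rx":0,"ry":0,"rz":0},{"dx":0,"dy":0,"dz":0.1,"rx":0,"ry":0,"rz":0}]'
python3 - <<'E'
from h import *
go([.555,-.203,.061],tool(1.9))
E
```

```text
time: 10.5
tool_pos: [0.5532, -0.197, 0.215]
tool_rot: [-0.002, 1.0, 0.019, -0.002]
contact_force: [-0.5, -0.9, -0.1]
gripper_width: 1.002
grasp_force: 0.0
time: 11.0
tool_pos: [0.5536, -0.2024, 0.1382]
tool_rot: [0.0, 1.0, 0.016, 0.0]
contact_force: [0.1, -0.0, 0.5]
gripper_width: 0.997
grasp_force: 0.0
d [0.0017 0.0008 0.0965] r [ 0.0001 -0.0001 -0.0003]
```

```bash
python3 -m inch '[{"dx":0.002,"dy":0.001,"dz":0.04,"rx":0,"ry":0,"rz":0},{"dx":0.002,"dy":0.001,"dz":0.07,"rx":0,"ry":0,"rz":0},{"dx":0.002,"dy":0.001,"dz":0.09,"rx":0,"ry":0,"rz":0},{"dx":0.002,"dy":0.001,"dz":0.096,"rx":0,"ry":0,"rz":0},{"dx":0.002,"dy":0.001,"dz":0.096,"rx":0,"ry":0,"rz":0}]'
python3 -m inch '[{"dx":0,"dy":0,"dz":0,"rx":0,"ry":0,"rz":0},{"dx":0,"dy":0,"dz":0,"rx":0,"ry":0,"rz":0}]'
python3 -m inch '[{"dx":0,"dy":0,"dz":0,"rx":0,"ry":0,"rz":0},{"dx":0,"dy":0,"dz":0,"rx":0,"ry":0,"rz":0},{"dx":0,"dy":0,"dz":0,"rx":0,"ry":0,"rz":0},{"dx":0,"dy":0,"dz":0,"rx":0,"ry":0,"rz":0},{"dx":0,"dy":0,"dz":0,"rx":0,"ry":0,"rz":0}]' -1
python3 -m inch '[{"dx":0,"dy":0,"dz":0,"rx":0,"ry":0,"rz":0},{"dx":0,"dy":0,"dz":0,"rx":0,"ry":0,"rz":0},{"dx":0,"dy":0,"dz":0,"rx":0,"ry":0,"rz":0},{"dx":0,"dy":0,"dz":0,"rx":0,"ry":0,"rz":0}]'
```

```text
time: 11.5
tool_pos: [0.5554, -0.2028, 0.0614]
tool_rot: [0.0, 1.0, 0.017, 0.0]
contact_force: [-0.3, 0.5, -0.3]
gripper_width: 0.998
grasp_force: 0.0
time: 11.7
tool_pos: [0.5561, -0.203, 0.0627]
tool_rot: [0.001, 1.0, 0.017, 0.001]
contact_force: [0.3, -0.2, 0.5]
gripper_width: 1.001
grasp_force: 0.0
time: 12.2
tool_pos: [0.5551, -0.2025, 0.0611]
tool_rot: [0.0, 1.0, 0.017, 0.0]
contact_force: [0.1, -0.3, 0.1]
gripper_width: 0.171
grasp_force: 58.5
time: 12.6
tool_pos: [0.5552, -0.2026, 0.0611]
tool_rot: [0.0, 1.0, 0.017, 0.0]
contact_force: [0.8, -0.3, 1.7]
gripper_width: 0.175
grasp_force: 58.9
```

```bash
cat >> h.py <<'E'
M=np.array([.4972,.0231,.1250]);YAW=3.2
def ins(s,off=0): # TCP pose with stop face s before the mouth
    R=tool(YAW,35);m=R.as_matrix();return M+m[:,0]*(s+.0553)+m[:,2]*.019+off,R
E
python3 -m inch '[{"dx":0,"dy":0,"dz":-0.02,"rx":0,"ry":0,"rz":0},{"dx":0,"dy":0,"dz":-0.06,"rx":0,"ry":0,"rz":0},{"dx":0,"dy":0,"dz":-0.12,"rx":0,"ry":0,"rz":0},{"dx":0,"dy":0,"dz":-0.18,"rx":0,"ry":0,"rz":0},{"dx":0,"dy":0,"dz":-0.24,"rx":0,"ry":0,"rz":0}]'
python3 - <<'E'
from h import *
p,R=ins(.135);print(p)
f=go(p+[0,0,.06],R);f=go(p,R,f)
E
```

```text
time: 13.1
tool_pos: [0.5545, -0.2022, 0.2553]
tool_rot: [-0.0, 1.0, 0.017, -0.0]
contact_force: [0.7, -0.9, -1.2]
gripper_width: 0.179
grasp_force: 58.6
[0.6637 0.0324 0.2186]
d [ 0.1462 -0.2885 -0.0291] r [ 0.0045  0.4073 -0.0146]
d [-0.043  -0.      0.0614] r [0. 0. 0.]
```

```bash
python3 -m inch '[{"dx":0.146,"dy":-0.288,"dz":-0.029,"rx":0.004,"ry":0.407,"rz":-0.015},{"dx":0.146,"dy":-0.288,"dz":-0.029,"rx":0.004,"ry":0.407,"rz":-0.015},{"dx":0.146,"dy":-0.288,"dz":-0.029,"rx":0.004,"ry":0.407,"rz":-0.015},{"dx":0.146,"dy":-0.288,"dz":-0.029,"rx":0.004,"ry":0.407,"rz":-0.015},{"dx":0.146,"dy":-0.288,"dz":-0.029,"rx":0.004,"ry":0.407,"rz":-0.015}]'
python3 - <<'E'
from h import *
p,R=ins(.135)
f=go(p+[0,0,.06],R);f=go(p,R,f)
E
```

```text
time: 13.6
tool_pos: [0.6554, 0.025, 0.2697]
tool_rot: [-0.009, 0.954, 0.026, 0.297]
contact_force: [1.1, -0.4, -3.2]
gripper_width: 0.176
grasp_force: 58.8
d [ 0.0153 -0.0087 -0.003 ] r [-0.0003  0.0046 -0.0004]
d [-0.043  -0.      0.0614] r [0. 0. 0.]
```

```bash
python3 -m inch '[{"dx":0.015,"dy":-0.009,"dz":-0.003,"rx":0,"ry":0.005,"rz":0},{"dx":0.015,"dy":-0.009,"dz":-0.003,"rx":0,"ry":0.005,"rz":0},{"dx":-0.01,"dy":-0.009,"dz":0.028,"rx":0,"ry":0.005,"rz":0},{"dx":-0.028,"dy":-0.009,"dz":0.058,"rx":0,"ry":0.005,"rz":0},{"dx":-0.028,"dy":-0.009,"dz":0.058,"rx":0,"ry":0.005,"rz":0}]'
python3 -m inch '[{"dx":0,"dy":0,"dz":0,"rx":0,"ry":0,"rz":0},{"dx":0,"dy":0,"dz":0,"rx":0,"ry":0,"rz":0}]'
python3 - <<'E'
from h import *
p,R=ins(.135);go(p,R);print(p)
a=optics.grab_frame("top")[180:340,220:420];b=optics.grab_frame("side")[150:270,235:385]
cv2.imwrite("pics/topins.png",cv2.convertScaleAbs(cv2.resize(a,None,fx=4,fy=4,interpolation=cv2.INTER_CUBIC),alpha=1.6)[:600,:,::-1])
cv2.imwrite("pics/sideins.png",cv2.resize(b,None,fx=5,fy=5,interpolation=cv2.INTER_CUBIC)[:,:,::-1])
u=tool(YAW,35).as_matrix()[:,0];pp,Q=pose();m=Q.as_matrix();g=pp-.019*m[:,2]
tip=g-m[:,0]*.1503;col=g-m[:,0]*.0553;end=g+m[:,0]*.0807
X=np.array([M,tip,col,end]);print("tip rel",(tip-M)@tool(YAW,35).as_matrix())
print(((proj("top",X)-[220,180]+.5)*4-.5).round(1).tolist());print(((proj("side",X)-[235,150]+.5)*5-.5).round(1).tolist())
E
```

```text
time: 14.1
tool_pos: [0.6652, 0.0294, 0.2183]
tool_rot: [-0.008, 0.954, 0.026, 0.299]
contact_force: [-1.0, -0.5, -3.3]
gripper_width: 0.177
grasp_force: 59.1
time: 14.3
tool_pos: [0.6692, 0.0297, 0.2274]
tool_rot: [-0.008, 0.952, 0.026, 0.306]
contact_force: [0.2, 0.5, -2.3]
gripper_width: 0.171
grasp_force: 59.1
d [-0.0119 -0.0037  0.0051] r [ 0.0013 -0.0073  0.0002]
[0.6637 0.0324 0.2186]
tip rel [ 0.0492  0.0026 -0.0026]
[[224.9, 313.1], [221.9, 231.2], [204.2, 52.4], [174.5, -249.6]]
[[340.7, 340.6], [414.1, 286.3], [561.1, 179.7], [777.6, 22.7]]
```

View pics/topins.png

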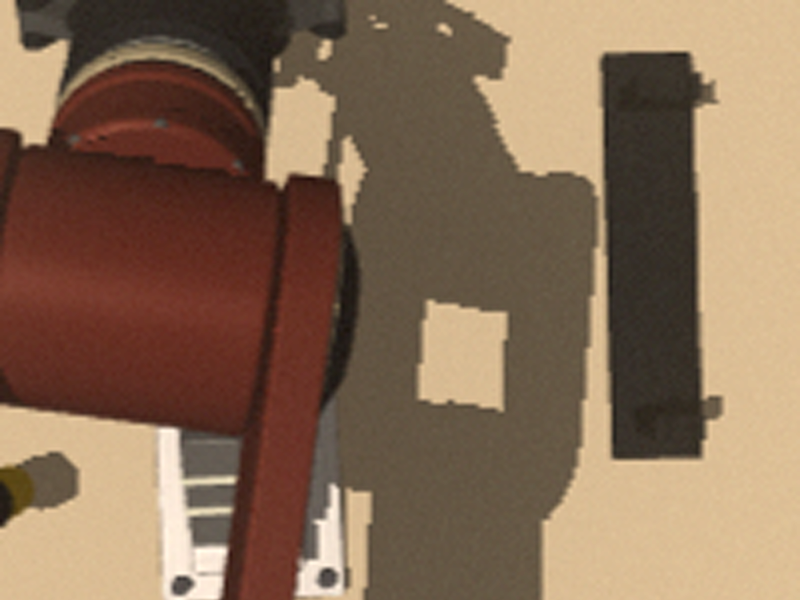

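View pics/sideins.png

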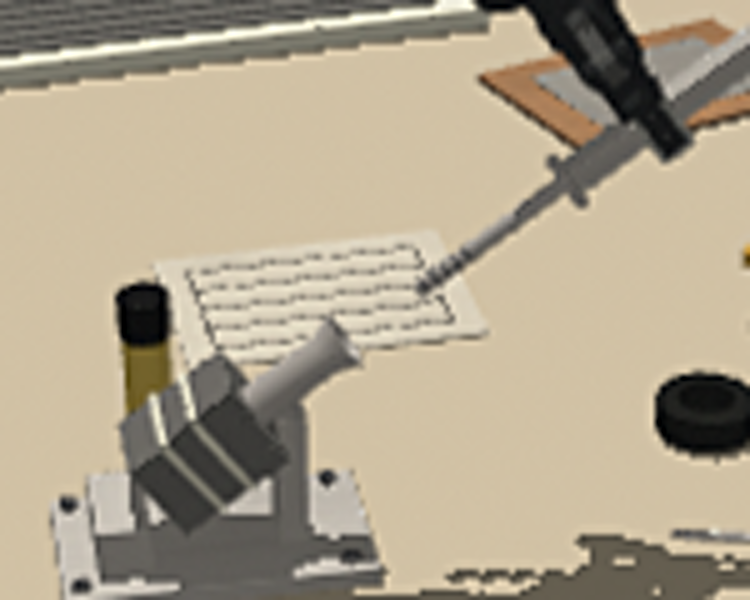

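The top view shows the arm hiding the mouth. The side view shows the rod lined up above the mouth (tip 421,289; rim centre 343,342; collar 570,180), matching the predicted pixels to a few mm. Next I correct to the axis, with the tip about 20 mm out.

```bash
python3 -m inch '[{"dx":0,"dy":0,"dz":0,"rx":0,"ry":0,"rz":0},{"dx":0,"dy":0,"dz":0,"rx":0,"ry":0,"rz":0},{"dx":0,"dy":0,"dz":0,"rx":0,"ry":0,"rz":0}]'
python3 - <<'E'
from h import *
for i in range(2):
  optics.grab_frame("side");go(*ins(.115))
E
```

```text
time: 14.7
tool_pos: [0.6681, 0.0309, 0.2249]
tool_rot: [-0.008, 0.952, 0.027, 0.304]
contact_force: [-0.1, 0.2, -0.5]
gripper_width: 0.176
grasp_force: 59.1
d [-0.0337 -0.0022  0.0029] r [ 0.0004 -0.005   0.0007]
d [-0.0335 -0.0022  0.0028] r [ 0.0004 -0.0048  0.0007]
```

```bash
python3 -m inch '[{"dx":-0.01,"dy":-0.002,"dz":0.003,"rx":0,"ry":-0.005,"rz":0},{"dx":-0.02,"dy":-0.002,"dz":0.003,"rx":0,"ry":-0.005,"rz":0},{"dx":-0.03,"dy":-0.002,"dz":0.003,"rx":0,"ry":-0.005,"rz":0},{"dx":-0.0335,"dy":-0.002,"dz":0.003,"rx":0,"ry":-0.005,"rz":0},{"dx":-0.0335,"dy":-0.002,"dz":0.003,"rx":0,"ry":-0.005,"rz":0}]'
python3 -m inch '[{"dx":0,"dy":0,"dz":0,"rx":0,"ry":0,"rz":0},{"dx":0,"dy":0,"dz":0,"rx":0,"ry":0,"rz":0},{"dx":0,"dy":0,"dz":0,"rx":0,"ry":0,"rz":0}]'
python3 - <<'E'
from h import *
b=optics.grab_frame("side")[190:260,270:350]
cv2.imwrite("pics/sideins2.png",cv2.resize(b,None,fx=8,fy=8,interpolation=cv2.INTER_CUBIC)[:,:,::-1])
go(*ins(.115))
pp,Q=pose();m=Q.as_matrix();g=pp-.019*m[:,2]
tip=g-m[:,0]*.1503;col=g-m[:,0]*.0553
B=tool(YAW,35).as_matrix();print("tip rel",(tip-M)@B,"mouth side",col-tip)
X=np.array([M,M+.04*B[:,0],tip,tip+m[:,0]*.04]);print(((proj("side",X)-[270,190]+.5)*8-.5).round(1).tolist())
E
```

```text
time: 15.3
tool_pos: [0.6467, 0.0313, 0.2061]
tool_rot: [-0.008, 0.954, 0.027, 0.3]
contact_force: [0.4, 1.1, -1.3]
gripper_width: 0.175
grasp_force: 59.1
time: 15.6
tool_pos: [0.6478, 0.0312, 0.2074]
tool_rot: [-0.008, 0.953, 0.027, 0.301]
contact_force: [-0.1, -0.7, -1.2]
gripper_width: 0.179
grasp_force: 59.1
d [-0.0005 -0.0004 -0.0001] r [ 0.0005 -0.0001  0.0006]
tip rel [0.0204 0.0004 0.0001] mouth side [0.0777 0.0044 0.0545]
[[265.4, 225.3], [363.1, 156.0], [315.4, 190.9], [413.6, 121.1]]
```

View pics/sideins2.png

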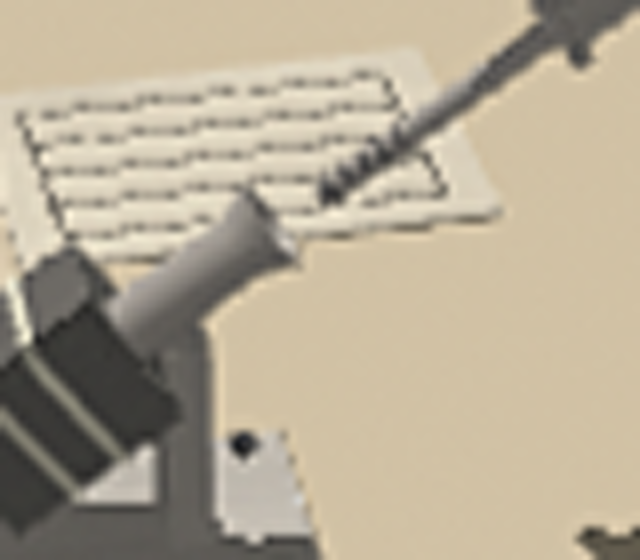

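The tip (325,192) is in line with the rim centre (272,226). Both are offset alike from prediction, so the alignment is good to about 1 mm. Next I insert in steps.

```bash
python3 -m inch '[{"dx":-0.01,"dy":0,"dz":0,"rx":0,"ry":0,"rz":0},{"dx":-0.02,"dy":0,"dz":0,"rx":0,"ry":0,"rz":0},{"dx":-0.03,"dy":0,"dz":0,"rx":0,"ry":0,"rz":0},{"dx":-0.03,"dy":0,"dz":0,"rx":0,"ry":0,"rz":0}]'
python3 -m inch '[{"dx":-0.005,"dy":0,"dz":0,"rx":0,"ry":0,"rz":0},{"dx":-0.01,"dy":0,"dz":0,"rx":0,"ry":0,"rz":0},{"dx":-0.015,"dy":0,"dz":0,"rx":0,"ry":0,"rz":0},{"dx":-0.02,"dy":0,"dz":0,"rx":0,"ry":0,"rz":0},{"dx":-0.02,"dy":0,"dz":0,"rx":0,"ry":0,"rz":0}]'
python3 - <<'E'
from h import *
go(*ins(.06));print(state()["contact_force"],state()["ft_torque"])
E
```

```text
time: 16.05
tool_pos: [0.6262, 0.0303, 0.1911]
tool_rot: [-0.008, 0.954, 0.027, 0.299]
contact_force: [-0.1, 0.0, -1.4]
gripper_width: 0.181
grasp_force: 59.1
time: 16.55
tool_pos: [0.6141, 0.0294, 0.1832]
tool_rot: [-0.008, 0.954, 0.027, 0.3]
contact_force: [-0.2, -0.7, -2.3]
gripper_width: 0.172
grasp_force: 59.1
d [-0.0175 -0.0003 -0.0006] r [0.0003 0.0009 0.0005]
[-0.1953 -0.6532 -2.2786] [0.0279 0.3954 0.0556]
```

```bash
python3 -m inch '[{"dx":-0.008,"dy":0,"dz":0,"rx":0,"ry":0,"rz":0},{"dx":-0.016,"dy":0,"dz":-0.0005,"rx":0,"ry":0,"rz":0},{"dx":-0.024,"dy":0,"dz":-0.0005,"rx":0,"ry":0,"rz":0},{"dx":-0.03,"dy":0,"dz":-0.0005,"rx":0,"ry":0,"rz":0},{"dx":-0.03,"dy":0,"dz":-0.0005,"rx":0,"ry":0,"rz":0}]'
python3 -m inch '[{"dx":-0.008,"dy":0,"dz":0,"rx":0,"ry":0,"rz":0},{"dx":-0.016,"dy":0,"dz":0,"rx":0,"ry":0,"rz":0},{"dx":-0.024,"dy":0,"dz":0,"rx":0,"ry":0,"rz":0},{"dx":-0.03,"dy":0,"dz":0,"rx":0,"ry":0,"rz":0},{"dx":-0.03,"dy":0,"dz":0,"rx":0,"ry":0,"rz":0}]'
python3 - <<'E'
from h import *
go(*ins(.0));print(state()["contact_force"],state()["ft_torque"])
E
```

```text
time: 17.05
tool_pos: [0.594, 0.0283, 0.1695]
tool_rot: [-0.008, 0.954, 0.027, 0.3]
contact_force: [0.3, 0.2, -1.1]
gripper_width: 0.172
grasp_force: 59.1
time: 17.55
tool_pos: [0.5744, 0.0272, 0.1558]
tool_rot: [-0.008, 0.954, 0.027, 0.3]
contact_force: [0.9, 1.1, -0.6]
gripper_width: 0.177
grasp_force: 59.1
d [-0.0321 -0.0003 -0.0001] r [0.0003 0.0011 0.0004]
[ 0.8543  1.0997 -0.6038] [-0.0288  0.425   0.0104]
```

Very smooth; 26 mm to go.

```bash
python3 -m inch '[{"dx":-0.008,"dy":0,"dz":0,"rx":0,"ry":0,"rz":0},{"dx":-0.015,"dy":0,"dz":0,"rx":0,"ry":0,"rz":0},{"dx":-0.022,"dy":0,"dz":0,"rx":0,"ry":0,"rz":0},{"dx":-0.026,"dy":0,"dz":0,"rx":0,"ry":0,"rz":0},{"dx":-0.026,"dy":0,"dz":0,"rx":0,"ry":0,"rz":0}]'
python3 -m inch '[{"dx":-0.001,"dy":0,"dz":0,"rx":0,"ry":0,"rz":0},{"dx":-0.002,"dy":0,"dz":0,"rx":0,"ry":0,"rz":0},{"dx":-0.003,"dy":0,"dz":0,"rx":0,"ry":0,"rz":0},{"dx":-0.004,"dy":0,"dz":0,"rx":0,"ry":0,"rz":0},{"dx":-0.004,"dy":0,"dz":0,"rx":0,"ry":0,"rz":0}]'
python3 - <<'E'
from h import *
go(*ins(.0));print(state()["contact_force"],state()["ft_torque"])
E
```

```text
time: 18.05
tool_pos: [0.5577, 0.0262, 0.1442]
tool_rot: [-0.008, 0.954, 0.027, 0.3]
contact_force: [-0.5, 0.1, -0.9]
gripper_width: 0.177
grasp_force: 59.1
time: 18.55
tool_pos: [0.5557, 0.026, 0.1431]
tool_rot: [-0.008, 0.953, 0.027, 0.301]
contact_force: [-0.6, -0.8, -0.6]
gripper_width: 0.175
grasp_force: 59.1
d [-0.0039 -0.0005  0.0003] r [0.0005 0.0001 0.0006]
[-0.6183 -0.7842 -0.5869] [-0.0069  0.3778  0.0672]
```

```bash
python3 -m inch '[{"dx":-0.001,"dy":0,"dz":0,"rx":0,"ry":0,"rz":0},{"dx":-0.002,"dy":0,"dz":0,"rx":0,"ry":0,"rz":0},{"dx":-0.003,"dy":0,"dz":0,"rx":0,"ry":0,"rz":0},{"dx":-0.003,"dy":0,"dz":0,"rx":0,"ry":0,"rz":0}]'
python3 -m inch '[{"dx":-0.0008,"dy":0,"dz":0,"rx":0,"ry":0,"rz":0},{"dx":-0.0015,"dy":0,"dz":0,"rx":0,"ry":0,"rz":0},{"dx":-0.0015,"dy":0,"dz":0,"rx":0,"ry":0,"rz":0}]'
```

```text
time: 18.95
tool_pos: [0.5553, 0.0258, 0.1439]
tool_rot: [-0.008, 0.953, 0.027, 0.303]
contact_force: [6.7, 1.4, -1.1]
gripper_width: 0.172
grasp_force: 58.7
time: 19.25
tool_pos: [0.5552, 0.0257, 0.1442]
tool_rot: [-0.008, 0.952, 0.027, 0.304]
contact_force: [8.6, 1.8, 0.4]
gripper_width: 0.177
grasp_force: 58.6
```

```bash
python3 -m inch '[{"dx":-0.0015,"dy":0,"dz":0,"rx":0,"ry":0,"rz":0},{"dx":-0.003,"dy":0,"dz":0,"rx":0,"ry":0,"rz":0},{"dx":-0.003,"dy":0,"dz":0,"rx":0,"ry":0,"rz":0},{"dx":-0.003,"dy":0,"dz":0,"rx":0,"ry":0,"rz":0}]'
python3 - <<'E'
from h import *
go(*ins(.0));print(state()["contact_force"],state()["ft_torque"])
b=optics.grab_frame("side")[190:260,270:350]
cv2.imwrite("pics/sidein3.png",cv2.resize(b,None,fx=8,fy=8,interpolation=cv2.INTER_CUBIC)[:,:,::-1])
E
```

```text
time: 19.65
tool_pos: [0.5548, 0.0255, 0.1449]
tool_rot: [-0.008, 0.951, 0.026, 0.306]
contact_force: [12.4, 2.3, 0.2]
gripper_width: 0.174
grasp_force: 58.6
d [-0.0043 -0.001   0.0027] r [ 0.0013 -0.0082 -0.    ]
[12.3799  2.293   0.2406] [ 0.3918 -1.4958  0.1484]
```

View pics/sidein3.png

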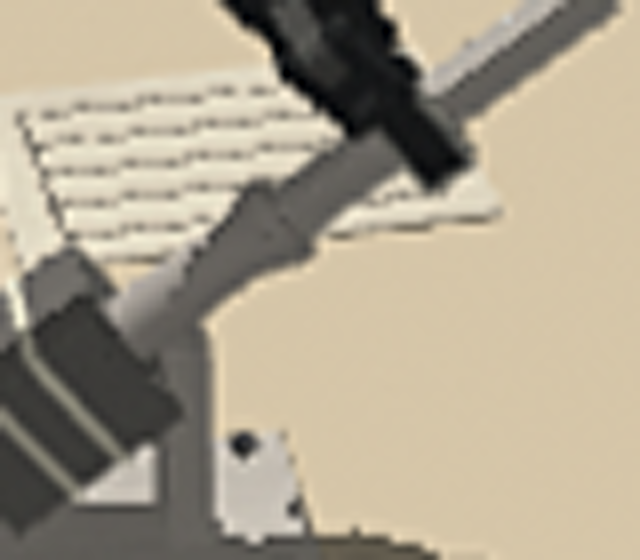

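The collar (285,225) sits flush on the rim, with 12 N of push. Next I draw it out.

```bash
python3 -m inch '[{"dx":0.01,"dy":0,"dz":0,"rx":0,"ry":0,"rz":0},{"dx":0.03,"dy":0,"dz":0,"rx":0,"ry":0,"rz":0},{"dx":0.055,"dy":0,"dz":0,"rx":0,"ry":0,"rz":0},{"dx":0.08,"dy":0,"dz":0,"rx":0,"ry":0,"rz":0},{"dx":0.1,"dy":0,"dz":0,"rx":0,"ry":0,"rz":0}]'
python3 -m inch '[{"dx":0.02,"dy":0,"dz":0,"rx":0,"ry":0,"rz":0},{"dx":0.05,"dy":0,"dz":0,"rx":0,"ry":0,"rz":0},{"dx":0.08,"dy":0,"dz":0,"rx":0,"ry":0,"rz":0},{"dx":0.1,"dy":0,"dz":0,"rx":0,"ry":0,"rz":0},{"dx":0.1,"dy":0,"dz":0,"rx":0,"ry":0,"rz":0}]'
python3 - <<'E'
from h import *
p,R=ins(.16);print("now",pose()[0]);go(p,R)
for yaw in (2,30,60,85):
  R=tool(yaw);x=R.as_matrix()[:,0];t=np.array([.503,.293,.20]);q=t+.1503*x-[0,0,.019];print(yaw,q,np.hypot(*q[:2]));go(q,R)
E
```

```text
time: 20.2
tool_pos: [0.6166, 0.0295, 0.1853]
tool_rot: [-0.008, 0.954, 0.027, 0.3]
contact_force: [0.2, -0.0, -0.3]
gripper_width: 0.174
grasp_force: 59.4
time: 20.7
tool_pos: [0.6831, 0.0331, 0.2328]
tool_rot: [-0.008, 0.953, 0.027, 0.301]
contact_force: [-0.2, -0.4, -1.8]
gripper_width: 0.174
grasp_force: 59.4
now [0.6831 0.0331 0.2328]
d [ 0.0012 -0.0005  0.0006] r [ 0.0006 -0.0007  0.0009]
2 [0.6532 0.2982 0.181 ] 0.7180749146436227
d [-0.0522 -0.3331  0.0418] r [-0.0034 -0.408   0.0142]
30 [0.6332 0.3681 0.181 ] 0.7324142201636544
d [-0.0686 -0.4218  0.0302] r [ 0.0962 -0.4002 -0.3013]
60 [0.5782 0.4232 0.181 ] 0.7164669359144479
d [-0.1215 -0.4943 -0.0071] r [ 0.2028 -0.3731 -0.6388]
85 [0.5161 0.4427 0.181 ] 0.6799756173378364
d [-0.1837 -0.5231 -0.0508] r [ 0.2912 -0.3348 -0.9191]
```

```bash
python3 -m inch '[{"dx":-0.05,"dy":-0.33,"dz":0.042,"rx":-0.003,"ry":-0.408,"rz":0.014},{"dx":-0.05,"dy":-0.33,"dz":0.042,"rx":-0.003,"ry":-0.408,"rz":0.014},{"dx":-0.05,"dy":-0.33,"dz":0.042,"rx":-0.003,"ry":-0.408,"rz":0.014},{"dx":-0.05,"dy":-0.33,"dz":0.042,"rx":-0.003,"ry":-0.408,"rz":0.014},{"dx":-0.05,"dy":-0.33,"dz":0.042,"rx":-0.003,"ry":-0.408,"rz":0.014}]'
python3 - <<'E'
from h import *
R=tool(2);go([.656,.298,.181],R)
E
```

```text
time: 21.2
tool_pos: [0.6561, 0.2786, 0.182]
tool_rot: [0.0, 1.0, 0.017, -0.003]
contact_force: [0.1, 0.1, -2.1]
gripper_width: 0.172
grasp_force: 59.4
d [ 0.0007 -0.0242  0.0012] r [ 0.0002  0.0039 -0.0006]
```

```bash
python3 -m inch '[{"dx":0.001,"dy":-0.016,"dz":0,"rx":0,"ry":0.004,"rz":0},{"dx":0.001,"dy":-0.024,"dz":0,"rx":0,"ry":0.004,"rz":0},{"dx":0.001,"dy":-0.024,"dz":0,"rx":0,"ry":0.004,"rz":0},{"dx":0.001,"dy":-0.024,"dz":0,"rx":0,"ry":0.004,"rz":0},{"dx":0.001,"dy":-0.024,"dz":0,"rx":0,"ry":0.004,"rz":0}]'
python3 -m inch '[{"dx":0,"dy":0,"dz":0,"rx":0,"ry":0,"rz":0},{"dx":0,"dy":0,"dz":0,"rx":0,"ry":0,"rz":0},{"dx":0,"dy":0,"dz":0,"rx":0,"ry":0,"rz":0},{"dx":0,"dy":0,"dz":0,"rx":0,"ry":0,"rz":0},{"dx":0,"dy":0,"dz":0,"rx":0,"ry":0,"rz":0}]'
python3 - <<'E'
from h import *
R=tool(2);go([.656,.298,.181],R)
pp,Q=pose();m=Q.as_matrix();tip=pp-.019*m[:,2]-m[:,0]*.1503;print("tip",tip,"pitch",m[2,0],state()["joint_vel"])
print(proj("side",[tip]),proj("top",[tip]))
b=optics.grab_frame("side")[130:400,200:500]
cv2.imwrite("pics/sfin.png",cv2.resize(b,None,fx=2,fy=2,interpolation=cv2.INTER_CUBIC)[:,:,::-1])
E
```

```text
time: 21.7
tool_pos: [0.6558, 0.2949, 0.185]
tool_rot: [-0.0, 1.0, 0.017, 0.003]
contact_force: [0.5, -0.3, -1.4]
gripper_width: 0.175
grasp_force: 59.4
time: 22.2
tool_pos: [0.6555, 0.2965, 0.1842]
tool_rot: [-0.001, 1.0, 0.018, 0.002]
contact_force: [-0.3, -0.7, -1.4]
gripper_width: 0.174
grasp_force: 59.4
d [ 0.0007 -0.0019  0.004 ] r [-0.0006 -0.003   0.0001]
tip [0.5052 0.2912 0.2025] pitch 0.004483814004979121 [ 0.0025  0.0013 -0.0008 -0.0003 -0.0016 -0.    ]
[[295.6874 150.1385]] [[120.6377 251.3167]]
```

View pics/sfin.png

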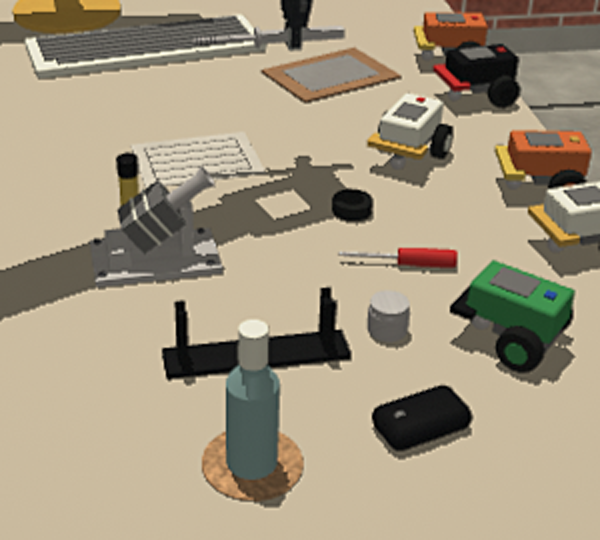

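The gauge is held level with its tip at (192,42), as predicted, over the card. The bottle stands upright on the coaster (252,470), and everything else is in place. I'm handing the job in.

```bash
python3 -c "
from plant import ticket;print(ticket.job_done())"
```

```text
the job is handed in; nothing more can be done
None
```

I handed the job in at about 22 s: the bottle stands upright and released on the coaster, the gauge went in until its collar stopped on the rim (about 12 N) and came right out, and it is now held level with its tip about 20 cm above the card.

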